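# Lay a resin pen in the V-rests and run it under the curing lamp

### The job

With the sled still out in the open, lay the blue pen lengthwise across its two yellow V-shaped rests so that the round barrel sits level in both, and let go of it. Then slide the sled all the way in under the white lamp until it stops, with the pen still lying in the rests. Leave the orange pen, the black bottle and the green dropper bottle where they are.

Things in the scene. Friction and masses are not known exactly. Their poses are not given: they have to be found in the camera images.
- blue_pen: The blue pen to be cured, 150 mm long: a round blue barrel 14 mm in diameter for the middle 110 mm, and at each end a dark grey hexagonal cap 20 mm long, 18 mm across its flats. Origin at the middle of its axis, x along the pen; both ends are alike. It starts lying on the table on flats of its caps, axis 9 mm above the table. 50 g.
- orange_pen: A pen of the same shape and size but with an orange barrel, lying on the table; not to be disturbed. Origin mid-axis, x along the pen.
- station: Fixed curing station: a flat aluminium track with a white lamp, an arched tunnel, over its far end. Origin on the table under the middle of the fully-out sled; y is the way the sled slides in. The lamp is 220 mm wide (x), spans y = 125 to 255 mm and is 98 mm high; its opening is 204 mm wide, 55 mm high at the sides, 89 mm in the middle.
- sled (a joint): How far the grey sled has been slid in, in m: 0 fully out, 0.19 fully in against its stop, under the lamp. It starts within 0.03 of fully out, stays where it is left and takes a few newtons to push.
- seat (a point): Where the middle of a properly laid pen's axis lies on the sled, 46 mm above the table; x along the laid pen, y the way the sled slides in, z up. Yellow V-rests, 14 mm thick along x, stand at x = -40 and +40 mm. The pen's end caps lie outside them, with 8 mm of play each way. The grey platform (170 by 70 mm) has its top 33 mm below this point.
- rest (a point): Bottom of the V of the rest at x = -40 mm from the seat (the other is alike): 36 mm above the table, sides rising at 45 degrees to edges 17 mm higher and 34 mm apart; the arms reach 23 mm out in y. Axes as those of the seat.
- knob (a point): Point on the axis of the sled's black upright knob, 12 mm below its top and 66 mm above the table; a round post 24 mm in diameter, 130 mm from the seat point on the side away from the lamp. With the sled fully in it is still 65 mm outside the lamp's mouth. Axes as those of the seat.
- resin_bottle: Black bottle, 54 mm in diameter, 130 mm high, standing loose behind the sled; origin at the centre of its underside.
- dropper: Small green dropper bottle, 28 mm in diameter, 60 mm high, standing loose in front of the robot; origin at the centre of its underside.
Things that resemble listed ones, but are neither listed nor needed, are in the scene too. Leave any pink or turquoise look-alike of the blue_pen alone.

How it is judged (in metres and radians):
On the way:
1. the blue pen lies level in both V-rests, let go, while the sled is still out in the open (joint under 0.06) (x of blue_pen in the frame of seat between -0.01 and 0.01 m and y of blue_pen in the frame of seat between -0.004 and 0.004 m and z of blue_pen in the frame of seat between -0.003 and 0.003 m and angle between the x axis of blue_pen and the x axis of seat, either way round below 0.04 rad and contact force between the fingers and blue_pen below 0.05 N and linear speed of blue_pen below 0.02 m/s and value of joint sled below 0.06 m), for 0.2 s.
At the end, for the whole second after the job is handed in: The sled is at rest within 8 mm of fully in, and the blue pen, let go and at rest, lies in both V-rests: its middle within 10 mm along the pen, 4 mm across and 3 mm in height of the seat point, its axis within 0.04 rad of the seat's x axis (x of blue_pen in the frame of seat between -0.01 and 0.01 m and y of blue_pen in the frame of seat between -0.004 and 0.004 m and z of blue_pen in the frame of seat between -0.003 and 0.003 m and angle between the x axis of blue_pen and the x axis of seat, either way round below 0.04 rad and contact force between the fingers and blue_pen below 0.05 N and linear speed of blue_pen below 0.02 m/s and value of joint sled above 0.182 m and velocity of joint sled between -0.01 and 0.01 m/s); the robot touches nothing.
It fails at once if the orange pen is moved more than 30 mm (distance of orange_pen from where it was at the start of the episode above 0.03 m).
It fails at once if the black bottle is moved more than 30 mm (distance of resin_bottle from where it was at the start of the episode above 0.03 m).
It fails at once if the green dropper bottle is moved more than 30 mm (distance of dropper from where it was at the start of the episode above 0.03 m).
It fails at once if a bottle is tipped (angle between any of resin_bottle, dropper's own z axis and vertical above 0.5 rad).
It also fails if it takes over 61 s, if anything falls off the work surface, if the arm or the gripper's body presses on something with over 40 N, if the wrist force passes 120 N, or if a joint passes its speed limit or range.

### The arm

A 6-joint arm with a two-finger parallel gripper is mounted at the origin on the work surface. World frame = base frame: x ahead of the robot, y to its left, z up, the work surface at z = 0. Lengths are in m, angles in degrees, forces in N, time in s.
With the tool pointing down it reaches from about 0.25 to 0.725 m from the base axis. Payload 9.7 kg.
Tool frame: the origin (TCP) lies between the finger pads; the fingertips stand 17 mm ahead of it and the grasp point (between the pads) lies 2 mm behind it; z points along the fingers, y is the direction in which the jaws open and shut (so a half turn about z gives the same grasp; the last joint's range is limited). The gripper opens to 85 mm and grips with 20 to 120 N. Pads are 22 mm wide; open, the fingers measure 114 mm over their backs; the gripper's body (76 mm by 85 mm) begins 54 mm behind the grasp point. The pads swing forward as they close: fully open they stand 13 mm farther back than shut.
Start: joints at [70.818, 4.979, 10.078, 95.1, 0, 90], TCP at [0.181, 0.519, 0.248] pointing down, gripper open.
Joint ranges: [-179.16, 179.16], [-48.56, 103.87], [-65.8, 70.77], [-126.05, 130.52], [-82.76, 87.17], [-180, 180]. Speed limits (degrees/s): [127.2, 127.2, 147.25, 180, 180, 180].

### API

Orientations are given as [roll, pitch, yaw] about the fixed x, y, z axes, in that order (R = Rz(yaw) Ry(pitch) Rx(roll)).
In Python, from workcell import monitor, cams, order gives the robot as it stands. The module is installed in compiled form; this text tells all that it offers.
- The arm moves only by the shell command python3 -m handwheel 'ROWS' [OPENING] [FORCE]. ROWS is JSON, a list of rows, each a list of 6 numbers: the shift along the tool's x, y, z in m, then the turn, a rotation vector about the tool's x, y, z in degrees. In form: [[tx, ty, tz, wx, wy, wz], ...]. A call has exactly 8 rows; each row shifts and turns the commanded pose from where the row before left it, along the tool's axes as they then stand; what a row does not reach is not made up. A row lasts 1/12 s, in which the tool goes at most 41.7 mm and 7.16 degrees, less where a joint would pass 70% of its speed; a pose out of reach is approached as far as the arm can. A call is refused whole if a number of a shift passes 0.0417 or a number of a turn 7.16, either way. A call with a gripper value outside its range is refused whole. OPENING is the opening, from -1 (shut) to 1 (fully open), set as the call begins (- or left out, the last holds). The fingers move at their own pace and stop on an object; FORCE is the grip in N (left out, the last holds). Time passes only in rows, so rows that do not move let the fingers close, or fill a call up. It gives the time, the measured TCP pose, the force and the opening at its end, in the units of the state.
- monitor.get_obs(): the state, without advancing time (a new reading comes with each control period).
- cams.camera(name): name is "side" or "top" or "wrist"; returns a dict with "img" (384x512x3 uint8, red, green, blue), "depth" (384x512 float32, m along the optical axis (not along the pixel's ray), 0 where there is no reading), "fx", "fy", "cx", "cy" (pixels), "rvec" (rotation vector, rad) and "tvec" (3), from world to camera coordinates, as OpenCV has them; the wrist camera has in their place "tool_from_camera" (4x4, takes a point from camera to tool coordinates, whose origin is the TCP and whose axes are the flange's). Camera axes: x right, y down, z forward; pixel columns grow to the right and rows downward; lengths in m; the calibration is good to about 2 mm. A picture is of the moment at which its call begins: read the wrist's pose just before it.
- order.job_done(): hands the job in, once; it reports no verdict.
The state is a dict: "time": time; "q": joint angles; "qd": joint speeds; "joint_efforts": joint torques, N m; "ee_pos": TCP position; "tcp_rot": TCP orientation; "wrist_force": force on the tool from outside, world axes, zero at the start; "torque": the same for the moment, N m; "opening": finger opening in m.
Only numpy, scipy, OpenCV 4.12 (cv2) and the standard library are available. Lean on these libraries where they do the work, as an engineer would, in place of code of your own. Each camera call takes 0.05 s, during which the arm holds its last target. There are 200 camera calls.

## Working session

There is one attempt and no reset: what is moved stays moved. The work goes in short steps, Python scripts to look and compute and a shell command to move; the robot and the scene stay as the last step left them, time stands still between calls to the robot, and variables do not carry over. Pictures are saved under pics/ and viewed, about 8 in all and at most 12, crops included, and the job is handed in when it is done.

```bash
mkdir -p pics; cat > h.py <<'E'
import numpy as np, cv2
from workcell import monitor, cams, order
from scipy.spatial.transform import Rotation as R
def shot(name):
    o=monitor.get_obs(); c=cams.camera(name)
    if name=="wrist":
        T=np.eye(4); T[:3,:3]=R.from_euler('xyz',o['tcp_rot'],degrees=True).as_matrix(); T[:3,3]=o['ee_pos']
        M=T@np.array(c['tool_from_camera'])
    else:
        M=np.eye(4); r=cv2.Rodrigues(np.array(c['rvec'],float))[0]; M[:3,:3]=r.T; M[:3,3]=-r.T@np.array(c['tvec']).ravel()
    d=c['depth']; v,u=np.mgrid[:d.shape[0],:d.shape[1]]
    P=np.stack([(u-c['cx'])/c['fx']*d,(v-c['cy'])/c['fy']*d,d],-1)@M[:3,:3].T+M[:3,3]
    P[d==0]=np.nan
    return c['img'],P,c,M
def save(img,n): cv2.imwrite('pics/'+n,img[...,::-1])
E
python3 - <<'E'
from h import *
print(monitor.get_obs())
a,P,_,_=shot('top'); b,Q,_,_=shot('side')
np.savez('t0.npz',a=a,P=P,b=b,Q=Q)
save(cv2.resize(a,(800,600)),'top.png'); save(cv2.resize(b,(800,600)),'side.png')
E
```

```text
{'time': 0.0, 'q': array([7.08163374e+01, 5.01099385e+00, 1.00338511e+01, 9.51002961e+01,
       1.77099067e-03, 9.00000034e+01]), 'qd': array([0.02166424, 0.0138842 , 0.00103187, 0.02826431, 0.00281482,
       0.011748  ]), 'joint_efforts': array([-1.73858789e-03, -5.20389998e+01,  4.64803505e+01,  1.63810834e-02,
        8.68305756e-05, -3.62655442e-06]), 'ee_pos': array([0.18064982, 0.5192575 , 0.24757868]), 'tcp_rot': array([-1.79922561e+02, -1.77098452e-03,  1.60816332e+02]), 'wrist_force': array([ 0.19691923, -0.43067868,  0.50426774]), 'torque': array([-0.00385564,  0.04193774,  0.02045176]), 'opening': 0.08545653550127658}
```

View pics/top.png

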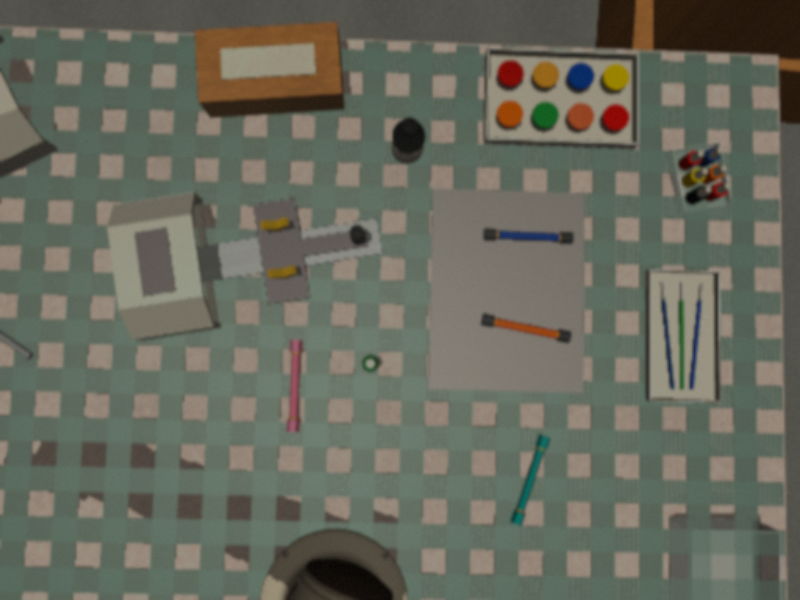

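View pics/side.png

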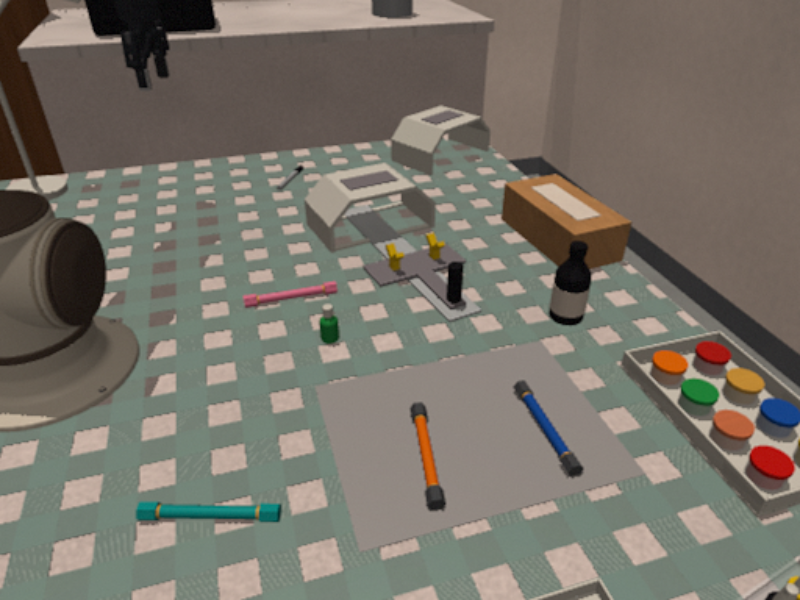

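The top view shows four pens: blue barrel with dark caps at (528,236), orange at (526,328), pink at (294,385) and turquoise at (530,480). Only the first has a blue barrel with grey caps. The sled's yellow rests are at (275,223) and (283,271), with the knob at (358,235). The black bottle is at (408,138) and the dropper at (370,363). The side view agrees.

```bash
python3 - <<'E'
from h import *
z=np.load('t0.npz'); a,P=z['a'],z['P']
hsv=cv2.cvtColor(a,cv2.COLOR_RGB2HSV).astype(int); H,S,V=hsv[...,0],hsv[...,1],hsv[...,2]
def box(x0,y0,x1,y1):
    m=np.zeros(a.shape[:2],bool); s=.64; m[int(y0*s):int(y1*s),int(x0*s):int(x1*s)]=1; return m
def rep(n,m):
    p=P[m]; p=p[~np.isnan(p[:,0])]; c=np.median(p,0); mn=p.mean(0)
    w,v=np.linalg.eigh(np.cov((p-mn)[:,:2].T)); 
    print(n,len(p),'mean',mn.round(4),'z',np.percentile(p[:,2],[5,50,95]).round(3),'ang',np.degrees(np.arctan2(v[1,1],v[0,1])).round(1))
rep('blue',box(470,215,590,255)&(S>110)&(H>100)&(H<130))
rep('bluecap',box(470,215,590,255)&(P[...,2]>.006))
rep('orange',box(470,300,590,350)&(P[...,2]>.006))
y=(S>130)&(H>18)&(H<34)
rep('rL',box(255,210,300,240)&y); rep('rR',box(255,255,300,290)&y)
rep('knob',box(335,215,380,255)&(P[...,2]>.06))
rep('bottle',box(380,110,435,170)&(P[...,2]>.1))
rep('drop',box(350,345,390,380)&(P[...,2]>.03))
rep('lamp',box(90,180,230,345)&(P[...,2]>.085))
rep('platform',box(240,190,320,305)&(abs(P[...,2]-.013)<.006)&(P[...,2]>.009))
rep('box',box(180,20,350,120)&(P[...,2]>.03))
save(cv2.resize(a[125:180,285:390],None,fx=5,fy=5,interpolation=cv2.INTER_CUBIC),'crop.png')
E
```

```text
blue 134 mean [ 0.6117 -0.3072  0.0138] z [0.01  0.014 0.018] ang 89.5
bluecap 348 mean [ 0.6126 -0.3082  0.0134] z [0.008 0.014 0.018] ang 89.7
orange 361 mean [ 0.4577 -0.3062  0.0134] z [0.007 0.014 0.018] ang 80.8
rL 107 mean [0.613  0.1144 0.0428] z [0.032 0.044 0.051] ang 100.7
rR 105 mean [0.5345 0.0995 0.0416] z [0.023 0.043 0.052] ang 101.5
knob 74 mean [ 0.5981 -0.0207  0.0761] z [0.068 0.076 0.08 ] ang -166.3
bottle 120 mean [ 0.7558 -0.098   0.1234] z [0.102 0.128 0.132] ang 126.5
drop 90 mean [ 0.393  -0.0478  0.0437] z [0.031 0.038 0.061] ang 76.3
lamp 3501 mean [0.5379 0.2865 0.0953] z [0.088 0.096 0.1  ] ang -168.9
platform 1450 mean [0.5748 0.1029 0.0122] z [0.009 0.012 0.016] ang -169.1
box 4831 mean [0.8635 0.1297 0.0759] z [0.05  0.079 0.083] ang 96.0
```

View pics/crop.png

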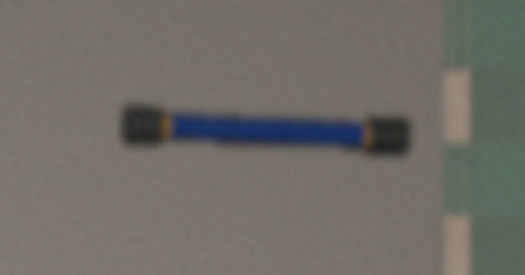

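The crop confirms the blue pen: blue barrel, dark grey caps, caps at crop (143,125) and (388,135). Now moving above it.

```bash
python3 -m handwheel '[[0,0,0,0,0,7.08],[0,0,0,0,0,7.08],[0,0,0,0,0,7.08],[0,0,0,0,0,7.08],[0,0,0,0,0,7.08],[0,0,0,0,0,7.08],[0,0,0,0,0,7.08],[0,0,0,0,0,7.08]]' 0.6 40
python3 -m handwheel '[[0,0,0,0,0,7.08],[0,0,0,0,0,7.08],[-0.035,0.018,0,0,0,0],[-0.035,0.018,0,0,0,0],[-0.035,0.018,0,0,0,0],[-0.035,0.018,0,0,0,0],[-0.035,0.018,0,0,0,0],[-0.035,0.018,0,0,0,0]]'
python3 -c "
from h import *
print(monitor.get_obs()['q'])"
```

```text
time: 0.77
ee_pos: [0.1807, 0.5193, 0.2479]
tcp_rot: [-180.0, 0.0, 103.8]
wrist_force: [-0.3, -0.4, -0.0]
opening: 0.0685
time: 1.43
ee_pos: [0.289, 0.3077, 0.248]
tcp_rot: [-180.0, 0.0, 90.1]
wrist_force: [1.0, 0.2, 0.1]
opening: 0.0686
[ 4.68021321e+01 -1.23669062e+01 -6.38815919e+00  9.59904662e+01
 -1.28116628e-03  1.36749516e+02]
```

```bash
python3 -m handwheel '[[-0.0365,0.019,0,0,0,0],[-0.0365,0.019,0,0,0,0],[-0.0365,0.019,0,0,0,0],[-0.0365,0.019,0,0,0,0],[-0.0365,0.019,0,0,0,0],[-0.0365,0.019,0,0,0,0],[-0.0365,0.019,0,0,0,0],[-0.0365,0.019,0,0,0,0]]'
python3 -m handwheel '[[-0.0365,0.019,0.014,0,0,0],[-0.0365,0.019,0.014,0,0,0],[-0.0365,0.019,0.014,0,0,0],[-0.0365,0.019,0.014,0,0,0],[-0.0365,0.019,0.014,0,0,0],[-0.0365,0.019,0.014,0,0,0],[-0.0365,0.019,0.014,0,0,0],[-0.0365,0.019,0.014,0,0,0]]'
python3 -m handwheel '[[-0.015,0.01,0,0,0,0],[-0.012,0.005,0,0,0,0],[0,0,0,0,0,0],[0,0,0,0,0,0],[0,0,0,0,0,0],[0,0,0,0,0,0],[0,0,0,0,0,0],[0,0,0,0,0,0]]'
python3 - <<'E'
from h import *
a,P,_,_=shot('wrist'); hsv=cv2.cvtColor(a,cv2.COLOR_RGB2HSV).astype(int)
m=(hsv[...,0]>100)&(hsv[...,0]<130)&(hsv[...,1]>110)&(P[...,2]>.004)&(P[...,2]<.03)
p=P[m]; mn=p.mean(0); w,v=np.linalg.eigh(np.cov((p-mn)[:,:2].T)); print(len(p),mn,np.percentile(p[:,1],[1,99]),np.percentile(p[:,2],[50,98]),np.degrees(np.arctan2(v[1,1],v[0,1])))
o=monitor.get_obs(); print(o['q'])
save(a,'w1.png')
E
```

```text
time: 2.1
ee_pos: [0.4412, 0.0154, 0.2482]
tcp_rot: [180.0, -0.0, 90.0]
wrist_force: [-0.4, 1.3, 0.6]
opening: 0.0685
time: 2.77
ee_pos: [0.587, -0.2643, 0.1397]
tcp_rot: [-180.0, -0.0, 90.0]
wrist_force: [0.6, 0.1, 0.6]
opening: 0.0686
time: 3.43
ee_pos: [0.6016, -0.2886, 0.1415]
tcp_rot: [180.0, 0.0, 90.1]
wrist_force: [0.6, -0.2, 0.3]
opening: 0.0683
1475 [ 0.6123682  -0.30521086  0.01547082] [-0.35840199 -0.25801082] [0.01579839 0.01751924] 89.21490101902815
[-2.56381238e+01  2.04918625e+01  1.65352841e+01  8.60072297e+01
  2.03671540e-03  6.43079106e+01]
```

View pics/w1.png

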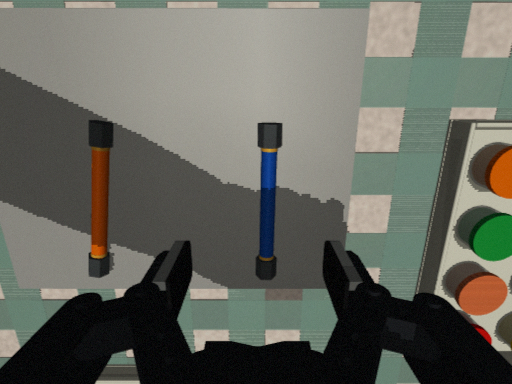

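The wrist view shows the blue pen at (267,200) between the open fingers and the orange pen at (99,200), well clear of them. Descending to grasp.

```bash
python3 -m handwheel '[[-0.0098,0.0053,0.015,0,0,0.7],[-0.0098,0.0053,0.015,0,0,0],[0,0,0.018,0,0,0],[0,0,0.018,0,0,0],[0,0,0.018,0,0,0],[0,0,0.018,0,0,0],[0,0,0,0,0,0],[0,0,0,0,0,0]]'
python3 -m handwheel '[[0,0,0.009,0,0,0],[0,0,0.009,0,0,0],[0,0,0,0,0,0],[0,0,0,0,0,0],[0,0,0,0,0,0],[0,0,0,0,0,0],[0,0,0,0,0,0],[0,0,0,0,0,0]]'
python3 -m handwheel '[[0,0,0,0,0,0],[0,0,0,0,0,0],[0,0,0,0,0,0],[0,0,0,0,0,0],[0,0,0,0,0,0],[0,0,0,0,0,0],[0,0,0,0,0,0],[0,0,0,0,0,0]]' -1 40
```

```text
time: 4.15
ee_pos: [0.6112, -0.3091, 0.0364]
tcp_rot: [-179.8, -0.1, 89.3]
wrist_force: [-0.4, -0.3, -0.4]
opening: 0.0682
time: 4.82
ee_pos: [0.6123, -0.3091, 0.0214]
tcp_rot: [180.0, 0.0, 89.3]
wrist_force: [0.4, 0.1, 0.2]
opening: 0.068
time: 5.48
ee_pos: [0.6122, -0.309, 0.021]
tcp_rot: [180.0, 0.0, 89.3]
wrist_force: [0.4, 0.3, 1.4]
opening: 0.0124
```

```bash
python3 -m handwheel '[[0,0,-0.01,0,0,0],[0,0,-0.02,0,0,0],[0,0,-0.025,0,0,0],[0,0,-0.025,0,0,0],[0,0,-0.025,0,0,0],[0,0,-0.025,0,0,-7],[0,0,-0.025,0,0,-7],[0,0,-0.01,0,0,-7]]'
python3 -m handwheel '[[0,0,0,0,0,-7],[0,0,0,0,0,-7],[0,0,0,0,0,-7],[0,0,0,0,0,-7],[0,0,0,0,0,-7],[0,0,0,0,0,-7],[0,0,0,0,0,-7],[0,0,0,0,0,-7]]'
python3 -m handwheel '[[0,0,0,0,0,-7],[0,0,0,0,0,-7],[0,0,0,0,0,-7],[0,0,0,0,0,-3.7],[-0.005,0.03,0,0,0,0],[-0.005,0.03,0,0,0,0],[-0.005,0.03,0,0,0,0],[-0.005,0.03,0,0,0,0]]'
python3 -m handwheel '[[-0.005,0.03,0,0,0,0],[-0.005,0.03,0,0,0,0],[-0.005,0.03,0,0,0,0],[-0.005,0.03,0,0,0,0],[0,0.03,0,0,0,0],[0,0.03,0,0,0,0],[0,0.02,0,0,0,0],[0,0,0,0,0,0]]'
python3 - <<'E'
from h import *
o=monitor.get_obs(); print(o['q'])
a,P,_,_=shot('wrist'); hsv=cv2.cvtColor(a,cv2.COLOR_RGB2HSV).astype(int)
np.savez('w2.npz',a=a,P=P); save(a,'w2.png')
E
```

```text
time: 6.15
ee_pos: [0.6127, -0.3093, 0.1908]
tcp_rot: [179.8, 0.2, 110.7]
wrist_force: [-0.1, -0.7, 0.3]
opening: 0.0123
time: 6.82
ee_pos: [0.612, -0.3089, 0.1865]
tcp_rot: [-180.0, 0.0, 166.7]
wrist_force: [-0.0, -0.0, -0.4]
opening: 0.0124
time: 7.48
ee_pos: [0.6084, -0.1863, 0.1865]
tcp_rot: [-180.0, 0.0, -169.0]
wrist_force: [1.2, 0.1, -0.4]
opening: 0.0119
time: 8.15
ee_pos: [0.5895, 0.0161, 0.1869]
tcp_rot: [180.0, 0.0, -168.8]
wrist_force: [-0.1, 0.1, -0.1]
opening: 0.0121
[ 1.54382886e+00  9.60909205e+00  8.37788108e+00  8.87443212e+01
  4.64511010e-02 -9.66756202e+00]
```

View pics/w2.png

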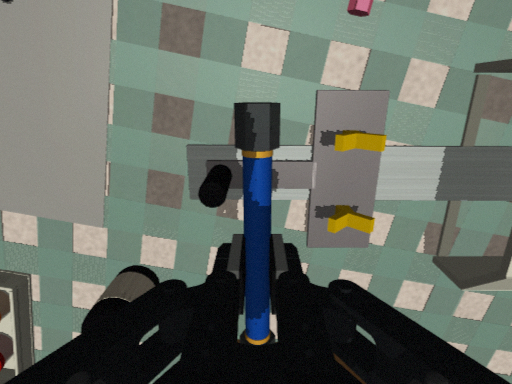

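The pen is held straight, at image column 258. The rests are at (360,142) and (350,220), the knob at (215,185). Measuring rests and pen from here.

```bash
python3 - <<'E'
from h import *
z=np.load('w2.npz'); a,P=z['a'],z['P']; hsv=cv2.cvtColor(a,cv2.COLOR_RGB2HSV).astype(int)
H,S=hsv[...,0],hsv[...,1]; v,u=np.mgrid[:384,:512]
y=(S>130)&(H>18)&(H<34)&(u>310)&(u<400)&(P[...,2]<.08)
ang=np.radians(11); ex=np.array([np.cos(ang),np.sin(ang)]); ey=np.array([-ex[1],ex[0]])
cs=[]
for n,m in (('far',y&(v<180)),('near',y&(v>180))):
    p=P[m]; X=p[:,:2]@ex; Y=p[:,:2]@ey; t=p[:,2]>.0
    zmax=np.percentile(p[:,2],98)
    print(n,len(p),'X',np.percentile(X,[2,50,98]).round(4),'Y',np.percentile(Y,[2,50,98]).round(4),'z',np.percentile(p[:,2],[2,50,98]).round(4))
    # valley: lowest z of the upper surface
    top=[(yy,np.max(p[abs(Y-yy)<.0015,2],initial=0)) for yy in np.arange(Y.min(),Y.max(),.003)]
    print(np.round(top,3).tolist())
    c=np.array([np.percentile(X,[2,98]).mean(),np.percentile(Y,[2,98]).mean()]); cs.append(c[0]*ex+c[1]*ey)
d=cs[0]-cs[1]; print('seat',(cs[0]+cs[1])/2,'ang',np.degrees(np.arctan2(-d[1],-d[0])),np.linalg.norm(d))
b=(H>100)&(H<130)&(S>110)&(u>230)&(u<290)&(P[...,2]>.1); p=P[b]
X=p[:,:2]@ex; k=np.polyfit(X,p[:,2],1); w,vv=np.linalg.eigh(np.cov((p-p.mean(0))[:,:2].T))
print('pen',np.percentile(X,[1,99]),p.mean(0),'zslope',k[0],'ang',np.degrees(np.arctan2(vv[1,1],vv[0,1])), 'Y',np.median(p[:,:2]@ey))
o=monitor.get_obs();t=o['ee_pos'];print('tcp X,Y',t[:2]@ex,t[:2]@ey,t,o['tcp_rot'])
E
```

```text
far 891 X [0.5375 0.5435 0.5512] Y [-0.0274 -0.0034  0.0154] z [0.0218 0.0471 0.0537]
[[-0.028, 0.051], [-0.025, 0.054], [-0.022, 0.054], [-0.019, 0.053], [-0.016, 0.049], [-0.013, 0.047], [-0.01, 0.044], [-0.007, 0.04], [-0.004, 0.041], [-0.001, 0.044], [0.002, 0.047], [0.005, 0.051], [0.008, 0.053], [0.011, 0.055], [0.014, 0.053], [0.017, 0.05], [0.02, 0.0], [0.023, 0.0], [0.026, 0.0], [0.029, 0.0], [0.032, 0.0], [0.035, 0.0], [0.038, 0.0]]
near 862 X [0.6172 0.6217 0.6314] Y [-0.0271 -0.0043  0.0148] z [0.014  0.0449 0.0538]
[[-0.028, 0.052], [-0.025, 0.053], [-0.022, 0.054], [-0.019, 0.052], [-0.016, 0.048], [-0.013, 0.045], [-0.01, 0.042], [-0.007, 0.04], [-0.004, 0.04], [-0.001, 0.044], [0.002, 0.047], [0.005, 0.051], [0.008, 0.054], [0.011, 0.055], [0.014, 0.053], [0.017, 0.05], [0.02, 0.0], [0.023, 0.0], [0.026, 0.0], [0.029, 0.014], [0.032, 0.0], [0.035, 0.0]]
seat [0.57475999 0.10551946] ang 10.864591790964273 0.07990600958660035
pen [0.53133835 0.63167533] [0.58402321 0.01432535 0.18571222] zslope -0.020108631187706043 ang -168.8353599235796 Y -0.09741502417558069
tcp X,Y 0.5818627203166903 -0.09834174603567909 [0.58993675 0.01448971 0.18678493] [-1.79999947e+02  3.73444712e-02 -1.68820824e+02]
```

```bash
python3 -m handwheel '[[-0.0029,0.0306,0,0,0,0.3],[0,0.0306,0,0,0,0],[0,0.0306,0.018,0,0,0],[0,0,0.03,0,0,0],[0,0,0.03,0,0,0],[0,0,0.027,0,0,0],[0,0,0,0,0,0],[0,0,0,0,0,0]]'
python3 -m handwheel '[[0,0,0.005,0,0,0],[0,0,0.005,0,0,0],[0,0,0.004,0,0,0],[0,0,0.004,0,0,0],[0,0,0.002,0,0,0],[0,0,0,0,0,0],[0,0,0,0,0,0],[0,0,0,0,0,0]]'
python3 - <<'E'
from h import *
ang=np.radians(10.9); ex=np.array([np.cos(ang),np.sin(ang)]); ey=np.array([-ex[1],ex[0]])
o=monitor.get_obs();t=o['ee_pos'];print('tcp X,Y',t[:2]@ex,t[:2]@ey,t)
a,P,_,_=shot('side'); save(cv2.resize(a[130:220,210:330],None,fx=6,fy=6,interpolation=cv2.INTER_CUBIC),'s2.png')
E
```

```text
time: 8.87
ee_pos: [0.5753, 0.1026, 0.0805]
tcp_rot: [-180.0, -0.1, -169.3]
wrist_force: [0.8, 0.5, 0.5]
opening: 0.0125
time: 9.53
ee_pos: [0.5759, 0.1035, 0.0611]
tcp_rot: [-180.0, 0.0, -169.3]
wrist_force: [-1.0, 0.0, 0.9]
opening: 0.0123
tcp X,Y 0.5851360763833078 -0.007246419457881848 [0.57594973 0.10353088 0.06107026]
```

View pics/s2.png

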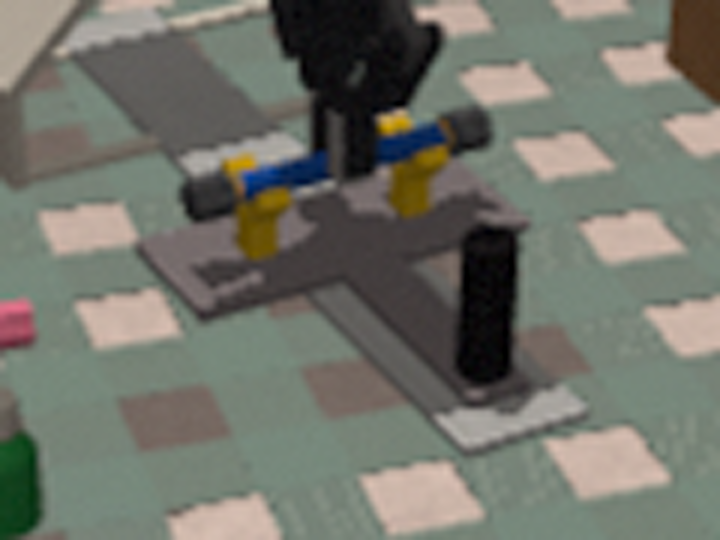

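The pen lies over both rests, inside the arms, with caps outside at (205,195) and (468,128). Lowering the last few millimetres.

```bash
python3 -m handwheel '[[0,0.0015,0,0,0,0.2],[0,0,0.001,0,0,0],[0,0,0.001,0,0,0],[0,0,0,0,0,0],[0,0,0,0,0,0],[0,0,0,0,0,0],[0,0,0,0,0,0],[0,0,0,0,0,0]]'
python3 -m handwheel '[[0,0,0.001,0,0,0],[0,0,0,0,0,0],[0,0,0,0,0,0],[0,0,0,0,0,0],[0,0,0,0,0,0],[0,0,0,0,0,0],[0,0,0,0,0,0],[0,0,0,0,0,0]]'
```

```text
time: 10.25
ee_pos: [0.5757, 0.105, 0.0591]
tcp_rot: [180.0, 0.0, -169.5]
wrist_force: [-1.3, 1.6, 2.8]
opening: 0.0124
time: 10.92
ee_pos: [0.5759, 0.105, 0.0583]
tcp_rot: [-180.0, 0.0, -169.5]
wrist_force: [-0.5, 1.4, 4.5]
opening: 0.0124
```

Contact is felt (4.5 N up), so I release gently and rise.

```bash
Z='[0,0,0,0,0,0]'; python3 -m handwheel '[[0,0,0,0,0,0],[0,0,0,0,0,0],[0,0,0,0,0,0],[0,0,0,0,0,0],[0,0,0,0,0,0],[0,0,0,0,0,0],[0,0,0,0,0,0],[0,0,0,0,0,0]]' 0
python3 -m handwheel '[[0,0,-0.01,0,0,0],[0,0,-0.015,0,0,0],[0,0,-0.02,0,0,0],[0,0,-0.025,0,0,0],[0,0,-0.025,0,0,0],[0,0,-0.025,0,0,0],[0,-0.02,0,0,0,0],[0,-0.04,0,0,0,0]]'
python3 - <<'E'
from h import *
ang=np.radians(10.9); ex=np.array([np.cos(ang),np.sin(ang)]); ey=np.array([-ex[1],ex[0]])
for n in('wrist','top'):
    a,P,_,_=shot(n); hsv=cv2.cvtColor(a,cv2.COLOR_RGB2HSV).astype(int); H,S=hsv[...,0],hsv[...,1]
    X=P[...,:2]@ex; Y=P[...,:2]@ey
    b=(H>100)&(H<130)&(S>110)&(P[...,2]>.02)&(P[...,2]<.09)&(abs(X-.584)<.09)&(abs(Y+.006)<.05); p=P[b]
    if len(p)<20: print(n,len(p)); continue
    w,vv=np.linalg.eigh(np.cov((p-p.mean(0))[:,:2].T))
    print(n,len(p),'X',np.percentile(X[b],[1,99]),'Y',np.percentile(Y[b],[2,50,98]),'ztop',np.percentile(p[:,2],[50,97]),'slope',np.polyfit(X[b],p[:,2],1)[0],'ang',np.degrees(np.arctan2(vv[1,1],vv[0,1])))
    if n=='wrist': save(a,'w3.png')
E
```

```text
time: 11.58
ee_pos: [0.5756, 0.105, 0.0578]
tcp_rot: [-180.0, -0.0, -169.5]
wrist_force: [0.3, 0.1, 1.1]
opening: 0.0428
time: 12.25
ee_pos: [0.5872, 0.0482, 0.1811]
tcp_rot: [180.0, 0.3, -169.2]
wrist_force: [-0.5, 0.8, -0.4]
opening: 0.0429
wrist 1604 X [0.53513929 0.63490509] Y [-0.01291619 -0.00745124 -0.00021888] ztop [0.05257914 0.05439727] slope -0.0004369777961579589 ang -168.99543531917456
top 0
```

View pics/w3.png

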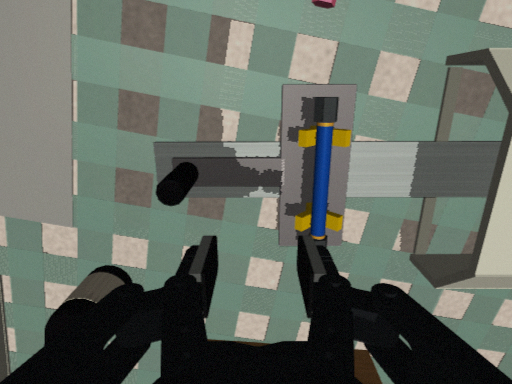

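The pen sits in both rests: (325,115) to (318,238), slope about 0, angle 11.0° against the sled's 10.9°, and barrel top about 53–54 mm. Next I straddle the knob and check before pushing.

```bash
python3 -m handwheel '[[0.0015,-0.02,0,0,0,0],[0,-0.03,0,0,0,0],[0,-0.019,0,0,0,0],[0,0,0.02,0,0,0],[0,0,0.02,0,0,0],[0,0,0.02,0,0,0],[0,0,0,0,0,0],[0,0,0,0,0,0]]'
python3 - <<'E'
from h import *
ang=np.radians(10.9); ex=np.array([np.cos(ang),np.sin(ang)]); ey=np.array([-ex[1],ex[0]])
o=monitor.get_obs();t=o['ee_pos'];print('tcp X,Y',t[:2]@ex,t[:2]@ey,t)
a,P,_,_=shot('side'); save(cv2.resize(a[110:250,200:390],None,fx=4,fy=4,interpolation=cv2.INTER_CUBIC),'s3.png')
a,P,_,_=shot('wrist'); X=P[...,:2]@ex; Y=P[...,:2]@ey
b=(P[...,2]>.068)&(P[...,2]<.085)&(abs(X-.584)<.03)&(abs(Y+.134)<.03); print(b.sum(),np.percentile(X[b],[2,98]),np.percentile(Y[b],[2,98]))
E
```

```text
time: 13.02
ee_pos: [0.5971, -0.022, 0.1178]
tcp_rot: [180.0, -0.1, -169.5]
wrist_force: [-0.8, 0.3, -0.6]
opening: 0.0424
tcp X,Y 0.5821340053988651 -0.13446790960632088 [ 0.59705883 -0.02196305  0.11778747]
1198 [0.57287036 0.59405816] [-0.14657903 -0.12585244]
```

View pics/s3.png

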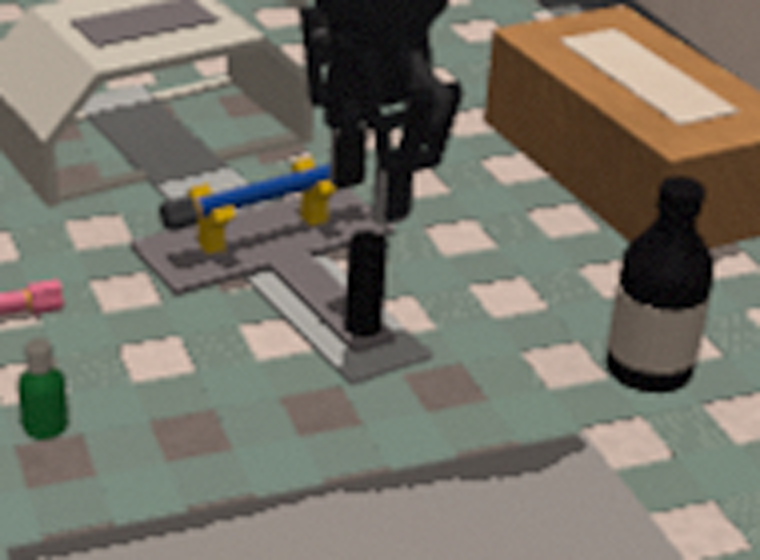

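The pen lies in both rests at (205,205)–(325,180) and the fingers sit above the knob at (367,280), one on each side.

```bash
python3 -m handwheel '[[0,0,0.014,0,0,0],[0,0,0.014,0,0,0],[0,0,0.013,0,0,0],[0,0,0.013,0,0,0],[0,0,0,0,0,0],[0,0.002,0,0,0,0],[0,0.002,0,0,0,0],[0,0.002,0,0,0,0]]'
python3 -m handwheel '[[0,0.002,0,0,0,0],[0,0.002,0,0,0,0],[0,0.002,0,0,0,0],[0,0.002,0,0,0,0],[0,0.003,0,0,0,0],[0,0.003,0,0,0,0],[0,0.004,0,0,0,0],[0,0.004,0,0,0,0]]'
python3 -m handwheel '[[0,0.004,0,0,0,0],[0,0.004,0,0,0,0],[0,0.004,0,0,0,0],[0,0.004,0,0,0,0],[0,0.004,0,0,0,0],[0,0.004,0,0,0,0],[0,0.003,0,0,0,0],[0,0.002,0,0,0,0]]'
python3 - <<'E'
from h import *
a,P,_,_=shot('side'); save(cv2.resize(a[90:230,180:370],None,fx=4,fy=4,interpolation=cv2.INTER_CUBIC),'s4.png')
E
```

```text
time: 13.78
ee_pos: [0.597, -0.016, 0.065]
tcp_rot: [-180.0, 0.1, -169.5]
wrist_force: [-0.6, 0.0, 0.3]
opening: 0.0429
time: 14.45
ee_pos: [0.5925, 0.0057, 0.064]
tcp_rot: [-180.0, 0.0, -169.5]
wrist_force: [0.6, -1.7, 1.0]
opening: 0.0429
time: 15.12
ee_pos: [0.5871, 0.0343, 0.0638]
tcp_rot: [180.0, -0.0, -169.5]
wrist_force: [-0.2, -1.8, 1.1]
opening: 0.0425
```

View pics/s4.png

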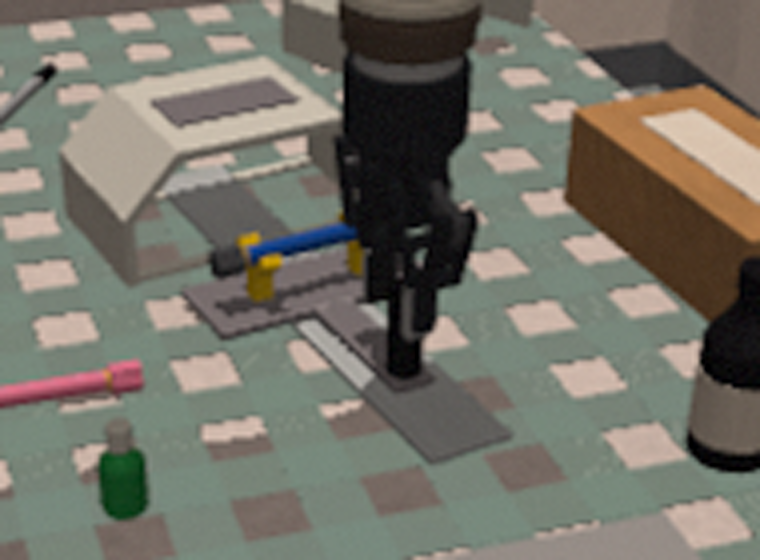

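The sled follows the push at about 1.8 N and the pen stays in the rests, (230,260) to (350,235). Continuing.

```bash
for i in 1 2 3; do python3 -m handwheel '[[0,0.003,0,0,0,0],[0,0.004,0,0,0,0],[0,0.004,0,0,0,0],[0,0.004,0,0,0,0],[0,0.004,0,0,0,0],[0,0.004,0,0,0,0],[0,0.004,0,0,0,0],[0,0.003,0,0,0,0]]'|grep -E 'pos|force'; done
python3 -c "
from h import *
ang=np.radians(10.9); t=monitor.get_obs()['ee_pos'];print(t[0]*np.cos(ang)+t[1]*np.sin(ang),-t[0]*np.sin(ang)+t[1]*np.cos(ang))"
```

```text
ee_pos: [0.5816, 0.0639, 0.0638]
wrist_force: [-1.2, -1.6, -1.0]
ee_pos: [0.5762, 0.0934, 0.0639]
wrist_force: [-1.2, -2.5, -0.2]
ee_pos: [0.5708, 0.1229, 0.0639]
wrist_force: [-2.0, -1.7, -0.9]
0.5837175240961896 0.012731746455309167
```

```bash
python3 -m handwheel '[[0,0.003,0,0,0,0],[0,0.003,0,0,0,0],[0,0.003,0,0,0,0],[0,0.003,0,0,0,0],[0,0.003,0,0,0,0],[0,0.002,0,0,0,0],[0,0.002,0,0,0,0],[0,0.001,0,0,0,0]]'|grep -E 'pos|force'
python3 -m handwheel '[[0,0.002,0,0,0,0],[0,0.002,0,0,0,0],[0,0.002,0,0,0,0],[0,0.002,0,0,0,0],[0,0.002,0,0,0,0],[0,0.002,0,0,0,0],[0,0.001,0,0,0,0],[0,0,0,0,0,0]]'|grep -E 'pos|force'
```

```text
ee_pos: [0.5672, 0.1423, 0.064]
wrist_force: [-1.1, -1.8, 0.3]
ee_pos: [0.5649, 0.1552, 0.0639]
wrist_force: [-0.5, -0.5, -0.0]
```

```bash
for i in 1 2; do python3 -m handwheel '[[0,0.001,0,0,0,0],[0,0.001,0,0,0,0],[0,0.001,0,0,0,0],[0,0.001,0,0,0,0],[0,0.001,0,0,0,0],[0,0.001,0,0,0,0],[0,0.001,0,0,0,0],[0,0,0,0,0,0]]'|grep -E 'time|pos|force'; done
```

```text
time: 19.17
ee_pos: [0.5636, 0.162, 0.064]
wrist_force: [0.0, -0.6, 0.5]
time: 19.83
ee_pos: [0.5623, 0.1689, 0.064]
wrist_force: [0.7, -0.1, 0.3]
```

```bash
python3 -m handwheel '[[0,0.001,0,0,0,0],[0,0.001,0,0,0,0],[0,0.001,0,0,0,0],[0,0.001,0,0,0,0],[0,0,0,0,0,0],[0,0,0,0,0,0],[0,0,0,0,0,0],[0,0,0,0,0,0]]'
python3 - <<'E'
from h import *
ang=np.radians(10.9); ex=np.array([np.cos(ang),np.sin(ang)]); ey=np.array([-ex[1],ex[0]])
a,P,_,_=shot('side'); save(cv2.resize(a[80:220,170:360],None,fx=4,fy=4,interpolation=cv2.INTER_CUBIC),'s5.png')
a,P,_,_=shot('wrist'); X=P[...,:2]@ex; Y=P[...,:2]@ey
b=(P[...,2]>.068)&(P[...,2]<.085)&(abs(X-.584)<.03)&(abs(Y-.05)<.03); print(b.sum(),np.percentile(X[b],[2,98]),np.percentile(Y[b],[2,98]))
save(a,'w5.png')
E
```

```text
time: 20.5
ee_pos: [0.5621, 0.1694, 0.0639]
tcp_rot: [-179.6, 0.0, -169.6]
wrist_force: [5.1, -17.3, 1.0]
opening: 0.0427
3123 [0.57281572 0.59432435] [0.02587854 0.05984352]
```

View pics/s5.png

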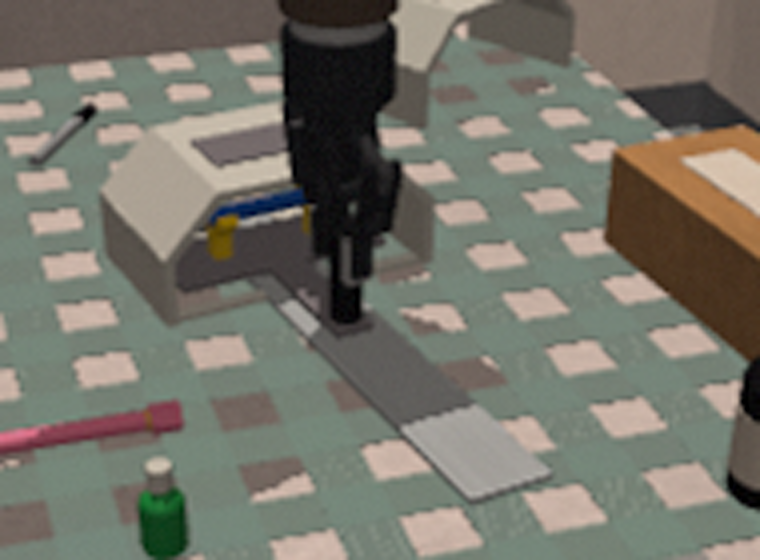

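The stop is reached (17 N), and the sled is under the lamp with the pen on the rests at (255,205). I back off, rise clear and check.

```bash
python3 -m handwheel '[[0,-0.004,0,0,0,0],[0,-0.004,0,0,0,0],[0,-0.004,0,0,0,0],[0,0,0,0,0,0],[0,0,-0.01,0,0,0],[0,0,-0.015,0,0,0],[0,0,-0.02,0,0,0],[0,0,-0.025,0,0,0]]'
python3 -m handwheel '[[0,-0.03,-0.02,0,0,0],[0,-0.04,-0.02,0,0,0],[0,-0.04,0,0,0,0],[0,-0.04,0,0,0,0],[0,-0.04,0,0,0,0],[0,-0.02,0,0,0,0],[0,0,0,0,0,0],[0,0,0,0,0,0]]'
python3 - <<'E'
from h import *
ang=np.radians(10.9); ex=np.array([np.cos(ang),np.sin(ang)]); ey=np.array([-ex[1],ex[0]])
def ms(n,P,m):
    p=P[m]
    if len(p)<10: print(n,len(p)); return
    X=p[:,:2]@ex;Y=p[:,:2]@ey; k=np.polyfit(X,Y,1)[0]
    print(n,len(p),'X',np.percentile(X,[1,99]).round(4),'Y',np.percentile(Y,[2,50,98]).round(4),'z',np.percentile(p[:,2],[5,50,97]).round(4),'dY/dX',k.round(3),'dz/dX',np.polyfit(X,p[:,2],1)[0].round(3))
for n in('side','wrist','top'):
    a,P,_,_=shot(n); hsv=cv2.cvtColor(a,cv2.COLOR_RGB2HSV).astype(int); H,S=hsv[...,0],hsv[...,1]
    X=P[...,:2]@ex; Y=P[...,:2]@ey; Z=P[...,2]; r=(abs(X-.584)<.09)&(abs(Y-.184)<.06)&(Z>.015)&(Z<.088)
    if n!='top':ms(n+' blue',P,r&(H>100)&(H<130)&(S>100)); ms(n+' yel',P,r&(S>110)&(H>18)&(H<34))
    ms(n+' knob',P,(Z>.06)&(Z<.085)&(abs(X-.584)<.02)&(abs(Y-.054)<.03))
    if n=='side': save(cv2.resize(a[80:220,170:360],None,fx=4,fy=4,interpolation=cv2.INTER_CUBIC),'s6.png')
E
```

```text
time: 21.27
ee_pos: [0.563, 0.1609, 0.1343]
tcp_rot: [180.0, -0.1, -169.5]
wrist_force: [0.0, 0.7, 0.2]
opening: 0.0427
time: 21.93
ee_pos: [0.6017, -0.0439, 0.1731]
tcp_rot: [180.0, 0.0, -169.6]
wrist_force: [-0.6, 0.3, -0.4]
opening: 0.0426
side blue 83 X [0.5362 0.6293] Y [0.1698 0.1733 0.1784] z [0.0447 0.0499 0.0543] dY/dX 0.004 dz/dX 0.008
side yel 122 X [0.536  0.6302] Y [0.156  0.1709 0.1851] z [0.0161 0.0317 0.0527] dY/dX -0.011 dz/dX 0.001
side knob 71 X [0.5716 0.5932] Y [0.0349 0.0414 0.0578] z [0.0614 0.0746 0.0798] dY/dX -0.009 dz/dX 0.212
wrist blue 0
wrist yel 0
wrist knob 698 X [0.5729 0.5947] Y [0.0368 0.0398 0.0478] z [0.0614 0.0725 0.0794] dY/dX -0.096 dz/dX 0.246
top knob 84 X [0.5735 0.5959] Y [0.0387 0.0489 0.0601] z [0.0666 0.076  0.0801] dY/dX 0.105 dz/dX 0.135
```

View pics/s6.png

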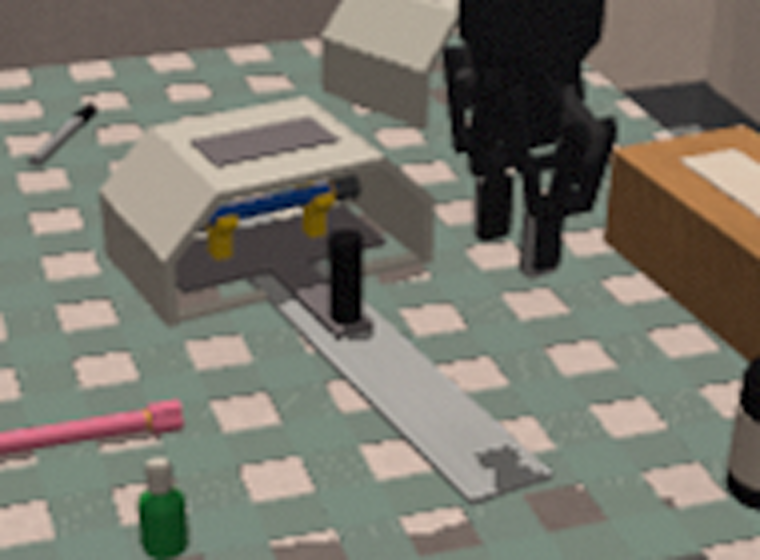

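```bash
python3 - <<'E'
from h import *
ang=np.radians(10.9); ex=np.array([np.cos(ang),np.sin(ang)]); ey=np.array([-ex[1],ex[0]])
z=np.load('t0.npz'); P=z['P']; X=P[...,:2]@ex; Y=P[...,:2]@ey; Z=P[...,2]
b=(Z>.088)&(Z<.103)&(abs(X-.584)<.05)&(Y>.05)&(Y<.32); print(np.percentile(Y[b],[.5,99.5]))
a,P,_,_=shot('top'); Z=P[...,2]
v,u=np.mgrid[:384,:512]
for n,(x0,y0,x1,y1),t in (('orange',(470,300,590,350),.006),('bottle',(380,110,435,170),.1),('drop',(350,345,390,380),.03)):
    m=(u>=int(x0*.64))&(u<int(x1*.64))&(v>=int(y0*.64))&(v<int(y1*.64))&(Z>t); print(n,P[m].mean(0).round(4))
E
```

```text
[0.11533195 0.244781  ]
orange [ 0.4572 -0.3041  0.0134]
bottle [ 0.5851 -0.0796  0.6271]
drop [ 0.4006 -0.0563  0.6278]
```

The lamp mouth is at 115 mm, so a fully-in knob belongs at about 50 mm. It measures about 49 mm, so the sled is within 1–2 mm of its stop.

```bash
python3 -c "
from workcell import order; print(order.job_done())"
```

```text
the job is handed in; nothing more can be done
None
```

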